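# Clear the spices into their tray and hold the zester ready over the bowl

### The arm

A 6-joint arm with a two-finger parallel gripper is mounted at the origin on a cart in front of the work surface, level with it; the furniture and walls round the work are solid. World frame = base frame: x ahead of the robot, y to its left, z up, the work surface at z = 0. Lengths are in m, angles in degrees, forces in N, time in s.
With the tool pointing down it reaches from about 0.25 to 0.775 m from the base axis. Payload 4 kg.
Tool frame: the origin (TCP) lies midway between the tips of the shut fingers; the grasp point (between the pads) lies 19 mm behind it (ctrl.pinch_z is the distance from the TCP to the grasp point, in m); z points along the fingers, y is the line along which they close (so a half turn about z gives the same grasp; the last joint's range is limited). The gripper opens to 94 mm and grips with 3 to 60 N. Pads are 16 mm wide; open, the fingers measure 119 mm over their backs; the gripper's body (75 mm by 177 mm) begins 78 mm behind the grasp point.
Start: joints at [68.062, 4.996, 78.535, -0, 96.463, -5.907], TCP at [0.152, 0.529, 0.206] pointing down, gripper open.
Joint ranges: [-177.83, 177.83], [-43.37, 116.18], [15.69, 146.23], [-61.86, 241.86], [9.47, 152.12], [-147.06, 147.06]. Speed limits (degrees/s): [159.86, 159.86, 180, 180, 180, 180].

### API

Orientations are given as [roll, pitch, yaw] about the fixed x, y, z axes, in that order (R = Rz(yaw) Ry(pitch) Rx(roll)).
In Python, from rig import ctrl gives the robot as it stands.
- The arm moves only by the tool apply_moves, never from a script. Its argument "deltas" is a list of rows, each an object with "delta_rot": the turn, a rotation vector about the tool's x, y, z in rad, a list of three; "slide": the shift along the tool's x, y, z in m, a list of three; "hand": the finger opening in m, from 0 to 0.094. A call has 1 to 8 rows; each row shifts and turns the commanded pose from where the row before left it, along the tool's axes as they then stand; what a row does not reach is not made up. A row lasts 1/12 s, in which the tool goes at most 41.7 mm and 7.16 degrees, less where a joint would pass 70% of its speed; a pose out of reach is approached as far as the arm can. A call is refused whole if a number of a shift passes 0.0417 or a number of a turn 0.125, either way. A call with a gripper value outside its range is refused whole. The fingers move at their own pace and stop on an object; "force" is the grip in N (left out, the last holds). Time passes only in rows, so rows that do not move let the fingers close. It gives the time, the measured TCP pose, the force, the opening and the grip force at its end, in the units of the state.
- ctrl.get_state(): the state, without advancing time (a new reading comes with each control period).
- ctrl.get_image(name): name is "scene" or "top" or "wrist"; returns the picture (420x560x3 uint8, red, green, blue); there is no depth.
- ctrl.camera_model(name): a dict with "intrinsics" (3x3 intrinsics, pixels), "k1" (the pictures are not rectified: a ray, as slopes to the right and down, at radius r is drawn at 1 + k1 r^2 times it, then the intrinsics apply), "origin" and "rotation" of the camera in the world. Camera axes: x right, y down, z forward; pixel columns grow to the right and rows downward; lengths in m; the calibration is good to about 2 mm. A picture is of the moment at which its call begins: read the wrist's pose just before it. camera_model takes no time and is no camera call; for the wrist camera it gives the pose at the moment of the call.
- ctrl.hand_in(): hands the job in; it is judged then, once.
The state is a dict: "time_s": time; "joints": joint angles; "dq": joint speeds; "effort": joint torques, N m; "eef_pos": TCP position; "ee_rot": TCP orientation; "ft_force": force on the tool from outside, world axes, zero at the start; "torque": the same for the moment, N m; "finger_gap": finger opening in m; "gripper_force": force on a finger pad.
Only numpy, scipy, OpenCV 4.12 (cv2) and the standard library are available. Lean on these libraries where they do the work, as an engineer would, in place of code of your own. Each camera call takes 0.05 s, during which the arm holds its last target. There are 200 camera calls.

### The job

Make ready for zesting the lemon: clear the work space by standing the tin and the loose spice jar in the gap between the two jars already in the wooden tray, then draw the zester straight up out of its stand and hold it by its handle over the bowl, tip down, slanted at about 45 degrees with its toothed face up and the tip over the middle of the bowl a few centimetres clear above the rim. Finish while holding it there, still, for the cook to rub the lemon on it; leave the bowl, the stand, the jars in the tray, the lemon, the mug and the glass pot where they are.

Things in the scene. Friction and masses are not known exactly. Their poses are not given: they have to be found in the camera images.
- tray: Low open wooden tray, fixed, outside 216 (own x) x 82 (own y) x 32 mm, inside 200 x 66 mm, walls and floor 8 mm thick. Origin: centre of its underside, z up. Two jars stand at the ends of the row, jar_green at about x = -76 mm, jar_brown at +78 mm; the gap between them, about x = -54 to +57 mm, takes tin and spice jar side by side in either order with about 13 mm to spare.
- tin: Round green and gold tin, 57 mm diameter, 72 mm tall, about 0.18 kg, standing loose on the worktop. Origin: centre of its underside, z up.
- spice_jar: Round clear spice jar with dark cap and blue-red label, 41 mm diameter, 105 mm tall, about 0.11 kg, standing loose on the worktop. Origin: centre of its underside, z up.
- jar_green: Spice jar with green cap, 44 mm diameter, 100 mm tall, already in the tray at its -x end. Origin: centre of its underside.
- jar_brown: Spice jar with dark cap and brownish label, 41 mm diameter, 105 mm tall, already in the tray at its +x end. Origin: centre of its underside.
- stand: Wooden block 44 (x) x 68 (y) x 54 mm on a dark steel foot plate 76 (x) x 100 (y) x 8 mm, 62 mm tall in all, fixed. A slot 8.5 mm (x) x 38.5 mm (y) in its top, 46 mm deep, holds the zester's blade upright, its foot 16 mm above the worktop. Origin: centre of the underside, z up.
- zester: Flat rasp zester, 203 mm long, 0.13 kg, blade down in the stand's slot. Origin: middle of the blade's foot (tip); +z runs to the handle end (up at the start); the toothed face looks along -x. Blade 35 (y) x 5.5 (x) x 105 mm; black rubber handle 27 (y) x 18 mm (x), z = 115 to 203 mm. Lift 46 mm to leave the slot; leaning the handle towards its +x side brings the teeth up.
- zester_tip (a point): Middle of the foot of the zester's blade (same point as the zester's origin).
- zester_grip (a point): Middle of the zester's handle, 159 mm from its tip. At the start the toothed (dark-dotted) face looks roughly towards the robot, turned up to 52 degrees to either side.
- bowl: Blue ceramic bowl standing loose, rim 140 mm outer diameter, 55 mm tall, 0.45 kg. Origin: centre of its underside; z up.
- lemon: Yellow lemon, 78 x 55 x 56 mm, bystander. Origin: middle of its underside.
- mug: Small striped mug, 65 x 88 x 50 mm, bystander. Origin: middle of its underside.
- pot: Small grey-green glass pot, 72 mm diameter, 54 mm tall, bystander. Origin: centre of its underside.

How it is judged:
By the outcome, as a careful person would: the job done as asked, in the order asked, and still so for the second after the job is handed in, while the arm keeps its last pose, push and grip.
It also fails if it takes over 61 s, if anything falls off the work surface, if the arm or the gripper's body presses on something with over 40 N, if the wrist force passes 120 N, or if a joint passes its speed limit or range.

## Working session

There is one attempt and no reset: what is moved stays moved. The work goes in short steps, Python scripts to look and compute and a tool call to move; the robot and the scene stay as the last step left them, time stands still between calls to the robot, and variables do not carry over. Pictures are saved under pics/ and viewed, at most 10 in all, crops included, and the job is handed in when it is done.

Besides the shell and the picture viewer there is one more tool, called after "Request:" by a JSON object that holds its "op" and its "data". apply_moves: Moves the arm, as the interface text tells. Its arguments: {"type":"object","properties":{"deltas":{"type":"array","items":{"type":"object","properties":{"delta_rot":{"type":"array","items":{"type":"number"}},"slide":{"type":"array","items":{"type":"number"}},"hand":{"type":"number"}}}},"force":{"type":"number"}},"required":["deltas"]}

```bash
ls; mkdir -p pics; python3 - <<'E'
from rig import ctrl
import cv2,numpy as np
s=ctrl.get_state();print(s)
for n in ("scene","top"):
    im=ctrl.get_image(n);cv2.imwrite(f"pics/{n}0.png",im[:,:,::-1])
    m=ctrl.camera_model(n);print(n,m)
print(ctrl.camera_model("wrist"),ctrl.pinch_z)
a=cv2.imread("pics/scene0.png");b=cv2.imread("pics/top0.png")
E
```

```text
pics
{'time_s': 0.0, 'joints': array([ 6.80597978e+01,  5.03924796e+00,  7.86229612e+01, -1.19183787e-03,
        9.64636367e+01, -5.90770778e+00]), 'dq': array([-0.05086324, -0.10475387, -0.06064602, -0.0126812 ,  0.01387861,
        0.00759995]), 'effort': array([-3.99911460e-04, -3.40183210e+01, -3.02427900e+01,  7.17073702e-02,
        3.30293400e-02, -1.48330232e-04]), 'eef_pos': array([0.1517111 , 0.52809321, 0.20431866]), 'ee_rot': array([-1.79874701e+02, -1.17745833e-02,  1.63967360e+02]), 'ft_force': array([-0.48606296, -0.03215269,  0.59473181]), 'torque': array([ 0.05051443,  0.04774087, -0.00609384]), 'gripper_force': 0.0, 'finger_gap': 0.09371184201293523}
scene {'intrinsics': array([[393.81301252,   0.        , 270.33629071],
       [  0.        , 393.81301252, 209.8399952 ],
       [  0.        ,   0.        ,   1.        ]]), 'k1': -0.010655068729931605, 'origin': array([0.22421423, 0.50235665, 0.82616518]), 'rotation': array([-138.97151921,    0.84651449, -149.08732791])}
top {'intrinsics': array([[443.87327832,   0.        , 284.71972936],
       [  0.        , 443.87327832, 210.44622387],
       [  0.        ,   0.        ,   1.        ]]), 'k1': -0.008598292596439754, 'origin': array([ 0.2422638 , -0.04179083,  1.44088678]), 'rotation': array([-167.18859114,    0.17922233,  -85.98658656])}
{'intrinsics': array([[320.72846403,   0.        , 280.58636131],
       [  0.        , 320.72846403, 211.51251819],
       [  0.        ,   0.        ,   1.        ]]), 'k1': -0.07207277620058436, 'origin': array([0.07733816, 0.54994239, 0.38395962]), 'rotation': array([1.64540177e+02, 7.01341451e-02, 7.39982149e+01])} 0.0188
```

View pics/scene0.png

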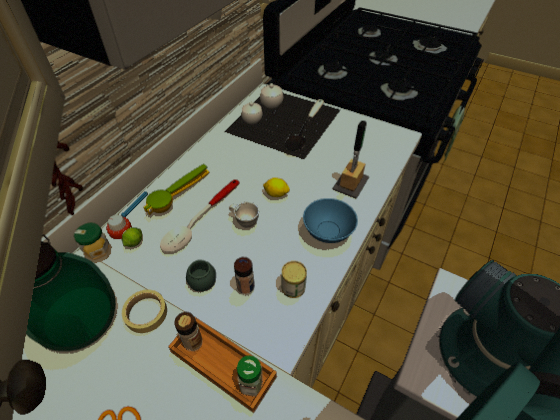

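View pics/top0.png

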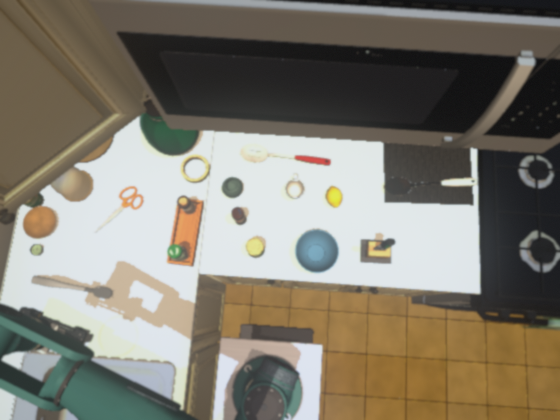

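The scene picture shows the tray (220,360), tin (293,278), loose jar (244,275), bowl (330,220), stand and zester (352,170), lemon (276,187), mug (245,214) and pot (201,275). The top view shows the same things and leaves them unobstructed. I'll enlarge both.

```bash
cat > h.py <<'E'
import numpy as np,cv2
from scipy.spatial.transform import Rotation as R
from scipy.optimize import least_squares
def rot(e): return R.from_euler('xyz',e,degrees=True)
def ray(m,uv):
    K=m['intrinsics'];d=np.array([(uv[0]-K[0,2])/K[0,0],(uv[1]-K[1,2])/K[1,1]])
    p=d.copy()
    for _ in range(20): p=d/(1+m['k1']*(p@p))
    v=rot(m['rotation']).apply([*p,1.]);return np.array(m['origin']),v/np.linalg.norm(v)
def proj(m,P):
    P=np.atleast_2d(P);c=rot(m['rotation']).inv().apply(P-m['origin']);s=c[:,:2]/c[:,2:]
    s=s*(1+m['k1']*(s**2).sum(1,keepdims=True));K=m['intrinsics']
    return s*[K[0,0],K[1,1]]+[K[0,2],K[1,2]]
def atz(m,uv,z):
    o,d=ray(m,uv);return o+d*(z-o[2])/d[2]
def tri(obs):
    A=np.zeros((3,3));b=np.zeros(3);L=[ray(m,u) for m,u in obs]
    for o,d in L:
        M=np.eye(3)-np.outer(d,d);A+=M;b+=M@o
    p=np.linalg.solve(A,b);return p,[np.linalg.norm(np.cross(p-o,d)) for o,d in L]
E
python3 - <<'E'
import cv2
a=cv2.imread("pics/scene0.png");b=cv2.imread("pics/top0.png")
cv2.imwrite("pics/c1.png",cv2.resize(a[225:415,160:320],None,fx=3.15,fy=3.15,interpolation=cv2.INTER_CUBIC))
cv2.imwrite("pics/c2.png",cv2.resize(a[110:260,220:400],None,fx=4,fy=4,interpolation=cv2.INTER_CUBIC))
cv2.imwrite("pics/c3.png",cv2.resize(b[165:285,155:415],None,fx=3,fy=3,interpolation=cv2.INTER_CUBIC))
E
```

```text
(no output)
```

View pics/c1.png

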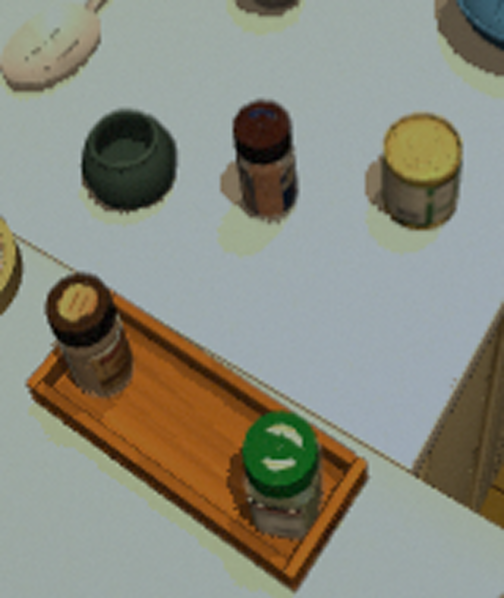

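View pics/c2.png

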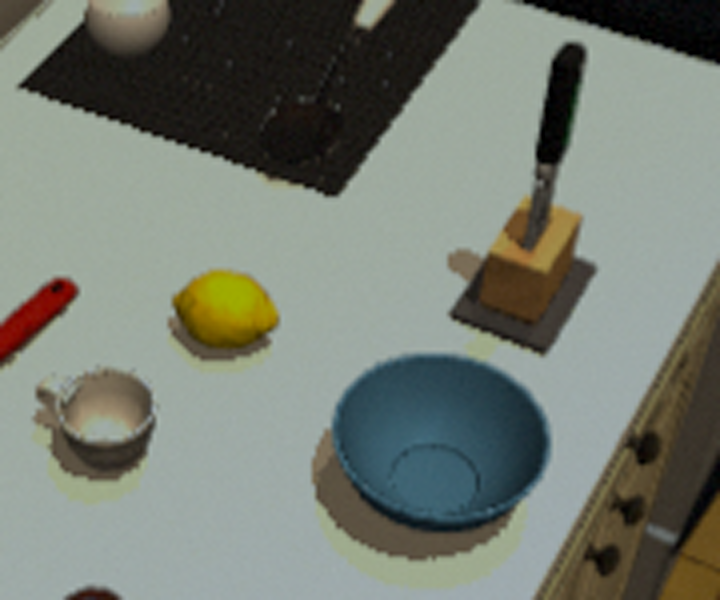

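View pics/c3.png

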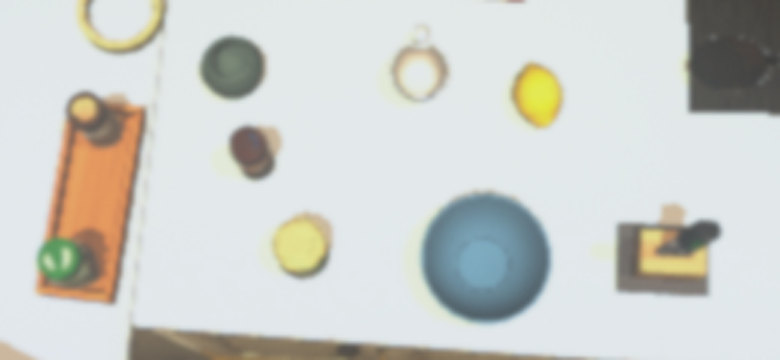

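In crop c1 (pixels of the crop): tin top (422,150), loose jar cap (263,122), brown cap (80,302), green cap (282,445), tray rim corners (32,384), (296,575), (366,462). In c2: bowl rim centre (441,437), plate corners (450,315), (545,352), (596,268), handle top (572,47). In c3: the same things seen from above. Next I'll triangulate them.

```bash
cat > m.py <<'E'
from h import *
from rig import ctrl
S=ctrl.camera_model("scene");T=ctrl.camera_model("top")
f=lambda s,o:(lambda x,y:((x+.5)/s+o[0]-.5,(y+.5)/s+o[1]-.5))
c1=f(3.15,(160,225));c2=f(4,(220,110));c3=f(3,(155,165))
E
python3 - <<'E'
from m import *
np.set_printoptions(precision=4,suppress=True)
for n,a,b in [("tin top",c1(422,150),c3(301,244)),("spice top",c1(263,122),c3(250,144)),("brown",c1(80,302),c3(86,106)),("green",c1(282,445),c3(60,257)),
 ("tray BR",c1(32,384),c3(70,100)),("tray c G near",c1(296,575),c3(38,292)),("tray c G far",c1(366,462),c3(114,301)),
 ("bowl",c2(441,437),c3(486,257)),("plate a",c2(450,315),c3(617,223)),("plate b",c2(545,352),c3(616,291)),("plate c",c2(596,268),c3(708,294)),
 ("blk1",c2(485,255),c3(640,228)),("blk2",c2(548,271),c3(640,275)),("blk3",c2(581,214),c3(706,277)),("handle top",c2(572,47),c3(708,232)),
 ("lemon",c2(225,310),c3(538,95)),("mug",c2(106,405),c3(419,72)),("pot",c1(131,145),c3(233,66))]:
    p,e=tri([(S,a),(T,b)]);print(n,p,np.round(np.array(e)*1e3,1))
# tray fit
def tray(q,loc):
    c,s=np.cos(q[2]),np.sin(q[2]);l=np.array(loc);return np.c_[q[0]+c*l[:,0]-s*l[:,1],q[1]+s*l[:,0]+c*l[:,1],l[:,2]]
def fit(q0,loc,sp,tp,is_,it):
    loc=np.array(loc,float)
    g=lambda q:np.r_[(proj(S,tray(q,loc[is_]))-sp).ravel(),(proj(T,tray(q,loc[it]))-tp).ravel()]
    r=least_squares(g,q0,loss='soft_l1');return r.x,np.round(g(r.x),1)
E
```

```text
tin top [0.435  0.0696 0.0584] [0. 0.]
spice top [0.53   0.1279 0.0982] [0.5 0.5]
brown [0.5552 0.3    0.103 ] [1.7 1.7]
green [0.3983 0.3086 0.1003] [0.6 0.6]
tray BR [0.5806 0.3392 0.0238] [0.4 0.4]
tray c G near [0.3683 0.348  0.021 ] [0.9 0.9]
tray c G far [0.3659 0.2674 0.0152] [0. 0.]
bowl [ 0.4358 -0.1251  0.0455] [0.8 0.8]
plate a [ 0.4902 -0.2682  0.0016] [0.3 0.3]
plate b [ 0.4163 -0.2697  0.0006] [0.6 0.6]
plate c [ 0.4187 -0.3694 -0.0006] [0.8 0.8]
blk1 [ 0.4771 -0.2842  0.0549] [0. 0.]
blk2 [ 0.4286 -0.284   0.0621] [2. 2.]
blk3 [ 0.4317 -0.353   0.0592] [2. 2.]
handle top [ 0.4518 -0.3181  0.2192] [2. 2.]
lemon [ 0.6235 -0.1735  0.0221] [0.8 0.8]
mug [ 0.6354 -0.0409  0.0439] [1.6 1.6]
pot [0.6296 0.1628 0.036 ] [0.9 0.9]
```

```bash
python3 - <<'E'
from m import *
np.set_printoptions(precision=4,suppress=True)
def pl(q,loc):
    c,s=np.cos(q[2]),np.sin(q[2]);return np.c_[q[0]+c*loc[:,0]-s*loc[:,1],q[1]+s*loc[:,0]+c*loc[:,1],loc[:,2]]
def fit(q0,A,B):
    A=[(np.array(l,float),p) for l,p in A];B=[(np.array(l,float),p) for l,p in B]
    g=lambda q:np.r_[(proj(S,pl(q,np.array([a[0] for a in A])))-[a[1] for a in A]).ravel(),(proj(T,pl(q,np.array([a[0] for a in B])))-[a[1] for a in B]).ravel()]
    r=least_squares(g,q0,loss='soft_l1');print(r.x[:2],np.degrees(r.x[2]),np.round(g(r.x),1))
x,y,z=.108,.041,.032
fit([.47,.305,-.04],[((x,y,z),c1(32,384)),((-x,y,z),c1(296,575)),((-x,-y,z),c1(366,462))],[((x,y,z),c3(70,100)),((-x,y,z),c3(38,292)),((-x,-y,z),c3(114,301)),((x,-y,z),c3(145,108))])
fit([.455,-.319,.02],[((.038,.05,.008),c2(450,315)),((-.038,.05,.008),c2(545,352)),((-.038,-.05,.008),c2(596,268)),((.022,.034,.062),c2(485,255)),((-.022,.034,.062),c2(548,271)),((-.022,-.034,.062),c2(581,214)),((.022,-.034,.062),c2(524,199))],
 [((.038,.05,.008),c3(617,223)),((-.038,.05,.008),c3(616,291)),((-.038,-.05,.008),c3(708,294)),((.022,.034,.062),c3(640,228)),((-.022,.034,.062),c3(640,275)),((-.022,-.034,.062),c3(706,277))])
for n,a,b,h in [("tin top",c1(422,150),c3(301,244),.072),("spice top",c1(263,122),c3(250,144),.105),("brown",c1(80,302),c3(86,106),.113),("green",c1(282,445),c3(60,257),.108),("bowl",c2(441,437),c3(486,257),.055)]:
    print(n,atz(S,a,h),atz(T,b,h))
E
```

```text
[0.471  0.3032] -3.0973405894190056 [-0.9 -2.1  0.  -0.   2.  -1.3 -0.3 -0.6 -1.6  0.8 -1.5  1.  -0.6 -0.3]
[ 0.4534 -0.3158] 1.7101081882700129 [-0.1 -0.7  1.  -0.8  0.5 -1.5  0.7 -0.9 -0.1  0.4  0.3 -0.   0.  -1.2
 -0.8 -0.4 -0.5  0.3 -0.1  0.5 -0.6  0.4 -0.6 -1.2 -0.7 -1. ]
tin top [0.4313 0.0772 0.072 ] [0.4331 0.0685 0.072 ]
spice top [0.5276 0.1315 0.105 ] [0.528  0.1269 0.105 ]
brown [0.5489 0.3023 0.113 ] [0.5545 0.2982 0.113 ]
green [0.3959 0.3105 0.108 ] [0.398  0.3067 0.108 ]
bowl [ 0.4325 -0.1175  0.055 ] [ 0.4353 -0.1244  0.055 ]
```

Request:
{"op": "apply_moves", "data": {"deltas": [{"delta_rot":[0,0,-0.12],"slide":[0,0,-0.02],"hand":0.09},{"delta_rot":[0,0,-0.12],"slide":[0,0,-0.02],"hand":0.09},{"slide":[-0.023,-0.032,0]},{"slide":[-0.023,-0.032,0]},{"slide":[-0.023,-0.032,0]},{"slide":[-0.023,-0.032,0]},{"slide":[-0.023,-0.032,0]},{"slide":[-0.023,-0.032,0]}]}}

```text
validation failed for argument at $.de...
```

Request:
{"op": "apply_moves", "data": {"deltas": [{"slide":[-0.023,-0.032,0]},{"slide":[-0.023,-0.032,0]},{"slide":[-0.023,-0.032,0]},{"slide":[-0.023,-0.032,0]},{"slide":[-0.023,-0.032,0]},{"slide":[0,0,0]},{"slide":[0,0,0]}]}}

```text
validation failed for argument at $.de...
```

Request:
{"op": "apply_moves", "data": {"deltas": [{"delta_rot":[0,0,-0.12],"slide":[0,0,-0.02],"hand":0.09},{"delta_rot":[0,0,-0.12],"slide":[0,0,-0.02],"hand":0.09},{"delta_rot":[0,0,0],"slide":[-0.023,-0.032,0],"hand":0.09},{"delta_rot":[0,0,0],"slide":[-0.023,-0.032,0],"hand":0.09},{"delta_rot":[0,0,0],"slide":[-0.023,-0.032,0],"hand":0.09},{"delta_rot":[0,0,0],"slide":[-0.023,-0.032,0],"hand":0.09},{"delta_rot":[0,0,0],"slide":[-0.023,-0.032,0],"hand":0.09},{"delta_rot":[0,0,0],"slide":[-0.023,-0.032,0],"hand":0.09}]}}

```text
time_s: 0.77
eef_pos: [0.2825, 0.3295, 0.245]
ee_rot: [-180.0, -0.0, 177.8]
ft_force: [0.0, 1.4, 0.3]
finger_gap: 0.0898
gripper_force: 0.0
```

Request:
{"op": "apply_moves", "data": {"deltas": [{"delta_rot":[0,0,0],"slide":[-0.023,-0.032,0],"hand":0.09},{"delta_rot":[0,0,0],"slide":[-0.023,-0.032,0],"hand":0.09},{"delta_rot":[0,0,0],"slide":[-0.023,-0.032,0],"hand":0.09},{"delta_rot":[0,0,0],"slide":[-0.023,-0.032,0],"hand":0.09},{"delta_rot":[0,0,0],"slide":[-0.02,-0.02,0],"hand":0.09},{"delta_rot":[0,0,0],"slide":[0,0,0],"hand":0.09},{"delta_rot":[0,0,0],"slide":[0,0,0],"hand":0.09}]}}

```text
time_s: 1.35
eef_pos: [0.3884, 0.1779, 0.2448]
ee_rot: [-180.0, -0.1, 177.5]
ft_force: [0.1, 0.9, 0.1]
finger_gap: 0.0903
gripper_force: 0.0
```

```bash
cat > w.py <<'E'
import sys,json
from m import *
def snap(n):
    s=ctrl.get_state();m=ctrl.camera_model("wrist");im=ctrl.get_image("wrist")
    cv2.imwrite(f"pics/{n}.png",im[:,:,::-1])
    json.dump({k:np.array(v).tolist() for k,v in m.items()},open(f"{n}.json","w"))
    print(s['time_s'],s['eef_pos'],s['ee_rot'],s['joints']);return m
def load(n):
    return {k:(np.array(v) if k!='k1' else v) for k,v in json.load(open(f"{n}.json")).items()}
def track(n): 
    s=ctrl.get_state();open("log.txt","a").write(json.dumps([np.array(s[k]).tolist() for k in('joints','eef_pos','ee_rot')])+"\n");return s
E
python3 - <<'E'
from w import *
m=snap("w1");track("")
W=cv2.imread("pics/w1.png")
P=[[.471,.3032,.032],[.453,-.3158,.062],[.433,.07,.072],[.528,.129,.105],[.434,-.12,.055]]
print(proj(m,P))
cv2.imwrite("pics/w1b.png",cv2.resize(W,(800,600),interpolation=cv2.INTER_CUBIC))
E
```

```text
1.35 [0.3884431  0.17790323 0.24482275] [-1.79996555e+02 -9.51490502e-02  1.77518295e+02] [ 1.69710320e+01 -1.10201035e+01  8.93884992e+01  2.90444972e-02
  1.01722468e+02 -7.05413874e+01]
[[377.98476807 245.4158924 ]
 [-74.71937287 255.60991975]
 [189.87457413 235.70830151]
 [243.08718749 321.00678485]
 [ 48.42406428 237.12141633]]
```

View pics/w1b.png

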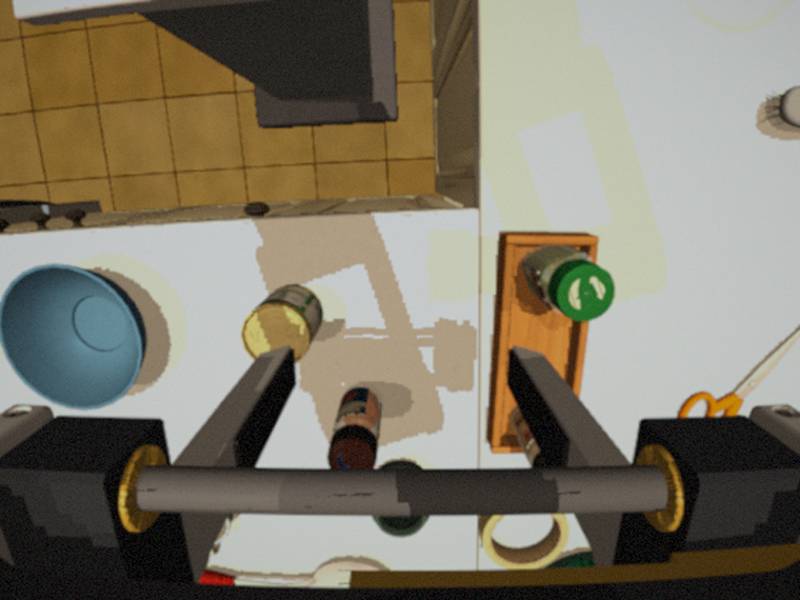

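The wrist view (800x600) shows the tin lid centre at (278,332), the loose jar's cap at about (355,455), tray rim corners at (500,233), (598,235), (489,450), the green cap at (584,290) and the bowl rim centre at (72,337). The fingers hide part of the brown jar.

```bash
python3 - <<'E'
from w import *
np.set_printoptions(precision=4,suppress=True)
m=load("w1");k=f(800/560,(0,0))
for n,p,h in [("tin",k(278,332),.072),("spice",k(355,453),.105),("t1",k(500,233),.032),("t2",k(598,235),.032),("t3",k(489,450),.032),("green",k(584,290),.108),("bowl",k(72,337),.055)]:
    print(n,atz(m,p,h))
for n,a,b,p in [("tin",c1(422,150),c3(301,244),k(278,332)),("spice",c1(263,122),c3(250,144),k(355,453)),("green",c1(282,445),c3(60,257),k(584,290)),("bowl",c2(441,437),c3(486,257),k(72,337))]:
    print(n,*tri([(S,a),(T,b),(m,p)]),*tri([(S,a),(m,p)]))
E
```

```text
tin [0.429  0.0759 0.072 ]
spice [0.5228 0.1355 0.105 ]
t1 [0.3612 0.2643 0.032 ]
t2 [0.366  0.3501 0.032 ]
t3 [0.5738 0.2572 0.032 ]
green [0.3947 0.3097 0.108 ]
bowl [ 0.4322 -0.117   0.055 ]
tin [0.4348 0.07   0.0572] [np.float64(0.0011165588161625333), np.float64(0.000510720244926082), np.float64(0.0015616401607966694)] [0.4323 0.0734 0.0647] [np.float64(0.0009154981004144901), np.float64(0.0009154981004146374)]
spice [0.5298 0.13   0.0968] [np.float64(0.0025588238296487048), np.float64(0.0020771194568823315), np.float64(0.004330156013747054)] [0.5244 0.1343 0.1068] [np.float64(0.00261027066661065), np.float64(0.002610270666610705)]
green [0.3969 0.3095 0.1043] [np.float64(0.00018824796882603646), np.float64(0.002285669671467789), np.float64(0.0021474544963133984)] [0.3956 0.3103 0.1068] [np.float64(0.0005406847416184015), np.float64(0.0005406847416183035)]
bowl [ 0.4358 -0.1251  0.0451] [np.float64(0.0006821803569212623), np.float64(0.0008913889556899691), np.float64(0.00027794559394378997)] [ 0.4332 -0.1195  0.0522] [np.float64(0.0001840070326724328), np.float64(0.000184007032672481)]
```

```bash
python3 - <<'E'
from w import *
np.set_printoptions(precision=4,suppress=True)
m=load("w1");k=f(800/560,(0,0))
for p in [(32,384),(296,575),(366,462)]: print(atz(S,c1(*p),.032))
x,y,z=.108,.041,.032
A=[(S,(x,y,z),c1(32,384)),(S,(-x,y,z),c1(296,575)),(S,(-x,-y,z),c1(366,462)),(m,(-x,-y,z),k(500,233)),(m,(-x,y,z),k(598,235)),(m,(x,-y,z),k(489,450))]
def g(q):
    c,s=np.cos(q[2]),np.sin(q[2])
    return np.concatenate([(proj(M,[q[0]+c*l[0]-s*l[1],q[1]+s*l[0]+c*l[1],l[2]])-p).ravel() for M,l,p in A])
r=least_squares(g,[.47,.305,-.04]);print(r.x,np.degrees(r.x[2]),g(r.x).round(1))
E
```

```text
[0.5765 0.3407 0.032 ]
[0.3655 0.35   0.032 ]
[0.363  0.2722 0.032 ]
[ 0.4707  0.3034 -0.0458] -2.6268469488204116 [-1.  -1.5  0.5 -0.1  2.1 -1.6  2.5 -0.3 -0.6 -1.   0.2  1.8]
```

Request:
{"op": "apply_moves", "data": {"deltas": [{"delta_rot":[0,0,0],"slide":[-0.0155,-0.033,0],"hand":0.09},{"delta_rot":[0,0,0],"slide":[-0.0155,-0.033,0],"hand":0.09},{"delta_rot":[0,0,0],"slide":[-0.0155,-0.033,0.01],"hand":0.09},{"delta_rot":[0,0,0],"slide":[0,0,0.035],"hand":0.09},{"delta_rot":[0,0,0],"slide":[0,0,0.035],"hand":0.09},{"delta_rot":[0,0,0],"slide":[0,0,0.035],"hand":0.09}]}}

```text
time_s: 1.9
eef_pos: [0.4307, 0.0791, 0.1296]
ee_rot: [180.0, 0.1, 177.8]
ft_force: [-0.5, 0.2, -0.1]
finger_gap: 0.0901
gripper_force: 0.0
```

Request:
{"op": "apply_moves", "data": {"deltas": [{"delta_rot":[0,0,0],"slide":[0,0,0.035],"hand":0.09},{"delta_rot":[0,0,0],"slide":[0,0,0.035],"hand":0.09},{"delta_rot":[0,0,0],"slide":[0,0,0.022],"hand":0.09},{"delta_rot":[0,0,0],"slide":[0,0,0],"hand":0.09}]}}

```text
time_s: 2.23
eef_pos: [0.4253, 0.0795, 0.0329]
ee_rot: [-180.0, -0.7, 177.9]
ft_force: [-0.3, -0.0, -0.1]
finger_gap: 0.09
gripper_force: 0.0
```

Request:
{"op": "apply_moves", "data": {"deltas": [{"delta_rot":[0,0,0],"slide":[0,0,0],"hand":0.07},{"delta_rot":[0,0,0],"slide":[0,0,0],"hand":0.065},{"delta_rot":[0,0,0],"slide":[0,0,0],"hand":0.06},{"delta_rot":[0,0,0],"slide":[0,0,0],"hand":0.05},{"delta_rot":[0,0,0],"slide":[0,0,0],"hand":0.05},{"delta_rot":[0,0,0],"slide":[0,0,0],"hand":0.05},{"delta_rot":[0,0,0],"slide":[0,0,0],"hand":0.05}], "force": 25}}

```text
time_s: 2.82
eef_pos: [0.4321, 0.0778, 0.0402]
ee_rot: [-180.0, 0.2, 177.7]
ft_force: [-0.3, -1.4, 5.8]
finger_gap: 0.057
gripper_force: 25.0
```

Request:
{"op": "apply_moves", "data": {"deltas": [{"delta_rot":[0,0,0],"slide":[0,0,-0.015],"hand":0.05},{"delta_rot":[0,0,0],"slide":[0,0,-0.025],"hand":0.05},{"delta_rot":[0,0,0],"slide":[0,0,-0.03],"hand":0.05},{"delta_rot":[0,0,0],"slide":[-0.0015,0.02,-0.03],"hand":0.05},{"delta_rot":[0,0,0],"slide":[-0.001,0.03,-0.025],"hand":0.05},{"delta_rot":[0,0,0],"slide":[-0.001,0.035,0],"hand":0.05},{"delta_rot":[0,0,0],"slide":[-0.001,0.035,0],"hand":0.05},{"delta_rot":[0,0,0],"slide":[-0.001,0.035,0],"hand":0.05}]}}

```text
time_s: 3.48
eef_pos: [0.4422, 0.2346, 0.1639]
ee_rot: [179.9, 0.0, 177.7]
ft_force: [0.5, -0.2, -0.8]
finger_gap: 0.057
gripper_force: 25.0
```

Request:
{"op": "apply_moves", "data": {"deltas": [{"delta_rot":[0,0,0],"slide":[-0.001,0.033,0],"hand":0.05},{"delta_rot":[0,0,0],"slide":[-0.001,0.025,0],"hand":0.05},{"delta_rot":[0,0,0],"slide":[-0.001,0.016,0],"hand":0.05},{"delta_rot":[0,0,0],"slide":[0,0,0],"hand":0.05},{"delta_rot":[0,0,0],"slide":[0,0,0],"hand":0.05},{"delta_rot":[0,0,0],"slide":[0,0,0],"hand":0.05}]}}

```text
time_s: 3.98
eef_pos: [0.4482, 0.3056, 0.1631]
ee_rot: [-179.9, -0.0, 177.7]
ft_force: [0.4, -1.0, -1.4]
finger_gap: 0.0569
gripper_force: 25.0
```

```bash
python3 - <<'E'
from w import *
m=snap("w2");track("");s=ctrl.get_image("scene")[:,:,::-1]
cv2.imwrite("pics/s2.png",s);W=cv2.imread("pics/w2.png")
a=cv2.resize(s[210:410,150:300],(450,600),interpolation=cv2.INTER_CUBIC)
b=cv2.resize(W[120:420,260:435],(350,600),interpolation=cv2.INTER_CUBIC)
cv2.imwrite("pics/mo2.png",np.hstack([a,b]))
E
```

```text
3.9833 [0.44816295 0.30558606 0.16310512] [-1.79937728e+02 -4.71592983e-02  1.77675463e+02] [ 2.83184384e+01  4.78387969e+00  8.35694301e+01 -2.95534483e-02
  9.17190034e+01 -5.93579182e+01]
```

View pics/mo2.png

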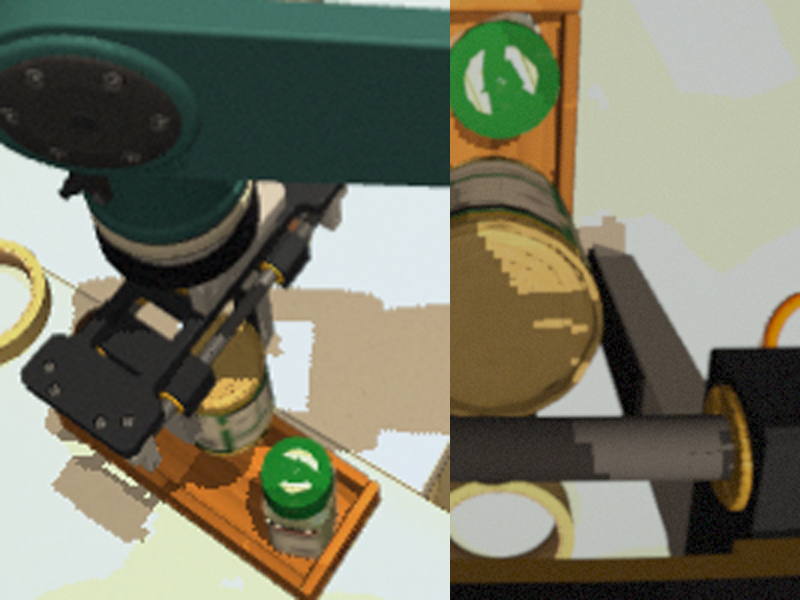

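The mosaic shows the tin hanging over the gap with its lid centre at about (496,312), the right edge at x=600 and the green cap at (505,80) in the wrist half. The scene half shows the tin between the green jar and the arm.

```bash
python3 - <<'E'
from w import *
np.set_printoptions(precision=4,suppress=True)
m=load("w2")
w=lambda x,y:((x-450+.5)/2+260-.5,(y+.5)/2+120-.5)
print("lid",[atz(m,w(496,y),.198) for y in(208,312,417)],"right",atz(m,w(601,312),.198))
print("green",atz(m,w(505,80),.108), "edges",atz(m,w(505,23),.108),atz(m,w(505,137),.108))
c=lambda x,y:(x/3+150-.33,y/3+210-.33)
print("scene green",atz(S,c(297,477),.108))
print(proj(m,[[.448,.3056,.198]]))
E
```

```text
lid [array([0.4168, 0.3081, 0.198 ]), array([0.4439, 0.307 , 0.198 ]), array([0.4744, 0.3059, 0.198 ])] right [0.445  0.3331 0.198 ]
green [0.3967 0.3127 0.108 ] edges [0.3765 0.3134 0.108 ] [0.4178 0.3119 0.108 ]
scene green [0.394  0.3151 0.108 ]
[[280.2356 283.269 ]]
```

Request:
{"op": "apply_moves", "data": {"deltas": [{"delta_rot":[0,0,0],"slide":[-0.0065,0,0],"hand":0.05},{"delta_rot":[0,0,0],"slide":[0,0,0.03],"hand":0.05},{"delta_rot":[0,0,0],"slide":[0,0,0.03],"hand":0.05},{"delta_rot":[0,0,0],"slide":[0,0,0.025],"hand":0.05},{"delta_rot":[0,0,0],"slide":[0,0,0.015],"hand":0.05},{"delta_rot":[0,0,0],"slide":[0,0,0.01],"hand":0.05},{"delta_rot":[0,0,0],"slide":[0,0,0],"hand":0.05},{"delta_rot":[0,0,0],"slide":[0,0,0],"hand":0.05}]}}

```text
time_s: 4.75
eef_pos: [0.4553, 0.306, 0.0538]
ee_rot: [180.0, 0.0, 177.7]
ft_force: [-0.2, 0.1, -1.2]
finger_gap: 0.0569
gripper_force: 25.0
```

Request:
{"op": "apply_moves", "data": {"deltas": [{"delta_rot":[0,0,0],"slide":[0,0,0.003],"hand":0.05},{"delta_rot":[0,0,0],"slide":[0,0,0.003],"hand":0.05},{"delta_rot":[0,0,0],"slide":[0,0,0],"hand":0.05},{"delta_rot":[0,0,0],"slide":[0,0,0],"hand":0.05}]}}

```text
time_s: 5.08
eef_pos: [0.4553, 0.3067, 0.0483]
ee_rot: [179.9, 0.1, 177.7]
ft_force: [0.5, 0.5, -0.6]
finger_gap: 0.0568
gripper_force: 25.0
```

Request:
{"op": "apply_moves", "data": {"deltas": [{"delta_rot":[0,0,0],"slide":[0,0,0.002],"hand":0.05},{"delta_rot":[0,0,0],"slide":[0,0,0.002],"hand":0.05},{"delta_rot":[0,0,0],"slide":[0,0,0],"hand":0.05},{"delta_rot":[0,0,0],"slide":[0,0,0],"hand":0.05}]}}

```text
time_s: 5.42
eef_pos: [0.4554, 0.3068, 0.0483]
ee_rot: [179.9, 0.2, 177.7]
ft_force: [-6.0, -2.6, 15.9]
finger_gap: 0.0567
gripper_force: 25.0
```

Request:
{"op": "apply_moves", "data": {"deltas": [{"delta_rot":[0,0,0],"slide":[0,0,-0.002],"hand":0.057},{"delta_rot":[0,0,0],"slide":[0,0,0],"hand":0.062},{"delta_rot":[0,0,0],"slide":[0,0,0],"hand":0.07},{"delta_rot":[0,0,0],"slide":[0,0,0],"hand":0.075},{"delta_rot":[0,0,0],"slide":[0,0,-0.015],"hand":0.075},{"delta_rot":[0,0,0],"slide":[0,0,-0.035],"hand":0.075},{"delta_rot":[0,0,0],"slide":[0,0,-0.04],"hand":0.075},{"delta_rot":[0,0,0],"slide":[0,0,-0.04],"hand":0.08}]}}

```text
time_s: 6.08
eef_pos: [0.454, 0.306, 0.1755]
ee_rot: [-179.9, -0.2, 177.7]
ft_force: [0.3, 0.1, -0.8]
finger_gap: 0.0786
gripper_force: 0.0
```

Request:
{"op": "apply_moves", "data": {"deltas": [{"delta_rot":[0,0,0],"slide":[-0.012,-0.028,0],"hand":0.08},{"delta_rot":[0,0,0],"slide":[-0.013,-0.029,0],"hand":0.08},{"delta_rot":[0,0,0],"slide":[-0.013,-0.029,0],"hand":0.08},{"delta_rot":[0,0,0],"slide":[-0.013,-0.029,0],"hand":0.08},{"delta_rot":[0,0,0],"slide":[-0.013,-0.028,0],"hand":0.08},{"delta_rot":[0,0,0],"slide":[-0.0126,-0.0274,0],"hand":0.08},{"delta_rot":[0,0,0],"slide":[0,0,0],"hand":0.08},{"delta_rot":[0,0,0],"slide":[0,0,0],"hand":0.08}]}}

```text
time_s: 6.75
eef_pos: [0.5248, 0.1319, 0.1748]
ee_rot: [180.0, -0.1, 177.5]
ft_force: [0.4, 0.1, 0.5]
finger_gap: 0.08
gripper_force: 0.0
```

```bash
python3 - <<'E'
from w import *
m=snap("w3");track("");s=ctrl.get_image("scene")[:,:,::-1]
cv2.imwrite("pics/s3.png",s);W=cv2.imread("pics/w3.png")
a=cv2.resize(s[225:415,160:320],(400,475),interpolation=cv2.INTER_CUBIC)
b=cv2.resize(W[120:420,180:440],(400,462),interpolation=cv2.INTER_CUBIC)
o=np.zeros((475,800,3),np.uint8);o[:,:400]=a;o[:462,400:]=b
cv2.imwrite("pics/mo3.png",o)
E
```

```text
6.75 [0.52484141 0.13192652 0.17484424] [ 1.79979325e+02 -6.50537939e-02  1.77544692e+02] [ 8.08534689e+00  4.37137726e+00  8.26752410e+01  3.22709066e-02
  9.30135552e+01 -7.94576536e+01]
```

View pics/mo3.png

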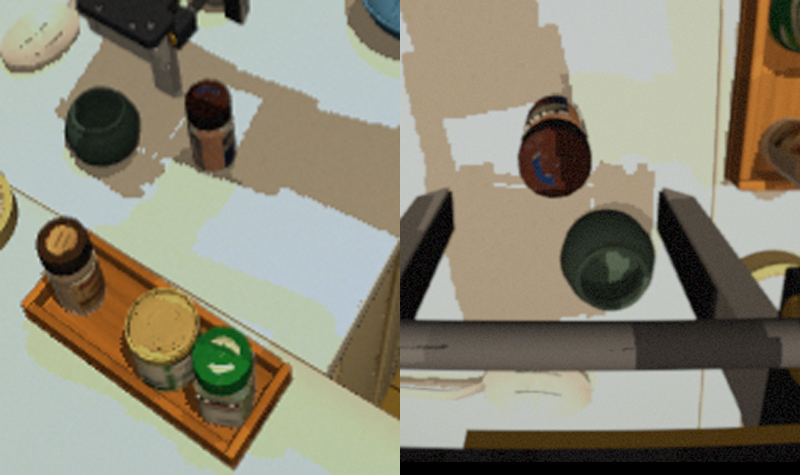

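The mosaic shows the tin standing in the tray between the two jars: lid (163,326), brown cap (64,243) and green cap (222,358) in the scene half. The wrist half shows the loose jar's cap at (555,160), with the glass pot (607,258) beyond it.

```bash
python3 - <<'E'
from w import *
np.set_printoptions(precision=4,suppress=True)
m=load("w3");k=400/260
w=lambda x,y:((x-400+.5)/k+180-.5,(y+.5)/k+120-.5)
c=lambda x,y:((x+.5)/2.5+160-.5,(y+.5)/2.5+225-.5)
print("cap",[atz(m,w(555,y),.105) for y in(123,160,196)],atz(m,w(518,160),.105),atz(m,w(592,160),.105))
print("pot",atz(m,w(607,258),.054))
print("scene tin",atz(S,c(163,326),.08),"brown",atz(S,c(64,243),.113),"green",atz(S,c(222,358),.108),"spice",atz(S,c(208,104),.105))
print("tray in wrist: corner far y-",atz(m,w(738,186),.032))
E
```

```text
cap [array([0.5066, 0.133 , 0.105 ]), array([0.5267, 0.1321, 0.105 ]), array([0.5471, 0.1312, 0.105 ])] [0.5259 0.1125 0.105 ] [0.5276 0.1517 0.105 ]
pot [0.6142 0.1638 0.054 ]
scene tin [0.4535 0.3095 0.08  ] brown [0.5467 0.3043 0.113 ] green [0.395  0.3141 0.108 ] spice [0.5239 0.138  0.105 ]
tray in wrist: corner far y- [0.5747 0.259  0.032 ]
```

Request:
{"op": "apply_moves", "data": {"deltas": [{"delta_rot":[0,0,0],"slide":[-0.0015,0,0.035],"hand":0.08},{"delta_rot":[0,0,0],"slide":[0,0,0.035],"hand":0.08},{"delta_rot":[0,0,0],"slide":[0,0,0.035],"hand":0.08},{"delta_rot":[0,0,0],"slide":[0,0,0.03],"hand":0.08},{"delta_rot":[0,0,0],"slide":[0,0,0],"hand":0.065},{"delta_rot":[0,0,0],"slide":[0,0,0],"hand":0.055},{"delta_rot":[0,0,0],"slide":[0,0,0],"hand":0.048},{"delta_rot":[0,0,0],"slide":[0,0,0],"hand":0.044}], "force": 20}}

```text
time_s: 7.52
eef_pos: [0.5281, 0.1339, 0.0436]
ee_rot: [179.9, 0.3, 177.8]
ft_force: [-0.2, 0.2, 0.2]
finger_gap: 0.057
gripper_force: 0.0
```

Request:
{"op": "apply_moves", "data": {"deltas": [{"delta_rot":[0,0,0],"slide":[0,0,0],"hand":0.036},{"delta_rot":[0,0,0],"slide":[0,0,0],"hand":0.034},{"delta_rot":[0,0,0],"slide":[0,0,0],"hand":0.034},{"delta_rot":[0,0,0],"slide":[0,0,0],"hand":0.034},{"delta_rot":[0,0,0],"slide":[0,0,0],"hand":0.034}]}}

```text
time_s: 7.93
eef_pos: [0.5274, 0.133, 0.0424]
ee_rot: [180.0, 0.2, 177.7]
ft_force: [0.3, -0.5, 5.6]
finger_gap: 0.0404
gripper_force: 20.0
```

Request:
{"op": "apply_moves", "data": {"deltas": [{"delta_rot":[0,0,0],"slide":[0,0,-0.02],"hand":0.034},{"delta_rot":[0,0,0],"slide":[0,0,-0.035],"hand":0.034},{"delta_rot":[0,0,0],"slide":[0,0,-0.035],"hand":0.034},{"delta_rot":[0,0,0],"slide":[0,0,-0.035],"hand":0.034},{"delta_rot":[0,0,0],"slide":[0.0045,0.02,0],"hand":0.034},{"delta_rot":[0,0,0],"slide":[0.0045,0.03,0],"hand":0.034},{"delta_rot":[0,0,0],"slide":[0.0045,0.033,0],"hand":0.034},{"delta_rot":[0,0,0],"slide":[0.0045,0.033,0],"hand":0.034}]}}

```text
time_s: 8.6
eef_pos: [0.5123, 0.2504, 0.1654]
ee_rot: [180.0, -0.0, 177.6]
ft_force: [0.7, 0.4, -1.1]
finger_gap: 0.0403
gripper_force: 20.0
```

Request:
{"op": "apply_moves", "data": {"deltas": [{"delta_rot":[0,0,0],"slide":[0.0045,0.03,0],"hand":0.034},{"delta_rot":[0,0,0],"slide":[0.0047,0.022,0],"hand":0.034},{"delta_rot":[0,0,0],"slide":[0,0,0],"hand":0.034},{"delta_rot":[0,0,0],"slide":[0,0,0],"hand":0.034},{"delta_rot":[0,0,0],"slide":[0,0,0],"hand":0.034}]}}

```text
time_s: 9.02
eef_pos: [0.5054, 0.3013, 0.1649]
ee_rot: [-179.9, -0.0, 177.7]
ft_force: [0.3, -0.7, -1.5]
finger_gap: 0.0405
gripper_force: 20.0
```

```bash
python3 - <<'E'
from w import *
np.set_printoptions(precision=4,suppress=True)
m=snap("w4");track("");W=cv2.imread("pics/w4.png")
print("pred tin",proj(m,[[.454,.306,.08],[.454-.0285,.306,.08],[.454+.0285,.306,.08],[.454,.306+.0285,.08],[.397,.311,.108],[.506,.302,.23]]))
h=cv2.cvtColor(W,cv2.COLOR_BGR2HSV)
M=((h[...,0]>18)&(h[...,0]<35)&(h[...,1]>70)&(h[...,2]>40)).astype(np.uint8)
n,l,st,ce=cv2.connectedComponentsWithStats(M)
for i in np.argsort(-st[1:,4])[:5]+1: print(st[i],ce[i])
E
```

```text
9.0167 [0.5054 0.3013 0.1649] [-179.9376   -0.0449  177.7108] [ 25.2978  10.5665  76.8889  -0.0346  92.6132 -62.4146]
pred tin [[283.6908 155.8706]
 [282.3616 120.0076]
 [284.947  190.0021]
 [318.4982 154.5457]
 [288.1946  77.2422]
 [281.9179 319.7757]]
[   0    0  133   59 4406] [59.2819 27.658 ]
[ 250  123   70   70 3823] [284.9506 157.8043]
[ 154  387  318   25 2495] [331.6954 401.6721]
[427 222  64  59 821] [462.4336 248.0646]
[249 358  74  25 535] [285.585  372.1402]
```

Request:
{"op": "apply_moves", "data": {"deltas": [{"delta_rot":[0,0,0],"slide":[-0.001,0,0.02],"hand":0.034},{"delta_rot":[0,0,0],"slide":[0,0,0.02],"hand":0.034},{"delta_rot":[0,0,0],"slide":[0,0,0.01],"hand":0.034},{"delta_rot":[0,0,0],"slide":[0,0,0.005],"hand":0.034},{"delta_rot":[0,0,0],"slide":[0,0,0],"hand":0.034},{"delta_rot":[0,0,0],"slide":[0,0,0],"hand":0.034}]}}

```text
time_s: 9.57
eef_pos: [0.507, 0.3015, 0.111]
ee_rot: [180.0, 0.0, 177.7]
ft_force: [-0.5, 0.4, -1.1]
finger_gap: 0.0404
gripper_force: 20.0
```

Request:
{"op": "apply_moves", "data": {"deltas": [{"delta_rot":[0,0,0],"slide":[0,0,0.02],"hand":0.034},{"delta_rot":[0,0,0],"slide":[0,0,0.02],"hand":0.034},{"delta_rot":[0,0,0],"slide":[0,0,0.012],"hand":0.034},{"delta_rot":[0,0,0],"slide":[0,0,0.005],"hand":0.034},{"delta_rot":[0,0,0],"slide":[0,0,0.003],"hand":0.034},{"delta_rot":[0,0,0],"slide":[0,0,0],"hand":0.034},{"delta_rot":[0,0,0],"slide":[0,0,0],"hand":0.034}]}}

```text
time_s: 10.15
eef_pos: [0.5075, 0.3024, 0.0518]
ee_rot: [179.9, 0.1, 177.7]
ft_force: [0.0, -0.4, -1.3]
finger_gap: 0.0403
gripper_force: 20.0
```

Request:
{"op": "apply_moves", "data": {"deltas": [{"delta_rot":[0,0,0],"slide":[0,0,0.002],"hand":0.034},{"delta_rot":[0,0,0],"slide":[0,0,0.001],"hand":0.034},{"delta_rot":[0,0,0],"slide":[0,0,0],"hand":0.034},{"delta_rot":[0,0,0],"slide":[0,0,0],"hand":0.034}]}}

```text
time_s: 10.48
eef_pos: [0.5078, 0.3026, 0.0504]
ee_rot: [179.9, 0.2, 177.7]
ft_force: [-1.1, -0.7, 5.1]
finger_gap: 0.0404
gripper_force: 20.0
```

Request:
{"op": "apply_moves", "data": {"deltas": [{"delta_rot":[0,0,0],"slide":[0,0,-0.0005],"hand":0.043},{"delta_rot":[0,0,0],"slide":[0,0,0],"hand":0.05},{"delta_rot":[0,0,0],"slide":[0,0,0],"hand":0.058},{"delta_rot":[0,0,0],"slide":[0,0,0],"hand":0.062},{"delta_rot":[0,0,0],"slide":[0,0,-0.02],"hand":0.062},{"delta_rot":[0,0,0],"slide":[0,0,-0.04],"hand":0.062},{"delta_rot":[0,0,0],"slide":[0,0,-0.04],"hand":0.062},{"delta_rot":[0,0,0],"slide":[0,0,-0.04],"hand":0.062}]}}

```text
time_s: 11.15
eef_pos: [0.5059, 0.3017, 0.1886]
ee_rot: [-180.0, -0.1, 177.7]
ft_force: [0.2, -0.2, 0.3]
finger_gap: 0.0619
gripper_force: 0.0
```

Request:
{"op": "apply_moves", "data": {"deltas": [{"delta_rot":[0,0,0.123],"slide":[0,0,-0.03],"hand":0.07},{"delta_rot":[0,0,0.123],"slide":[0,0,-0.03],"hand":0.07},{"delta_rot":[0,0,0.123],"slide":[0,0,0],"hand":0.07},{"delta_rot":[0,0,0.123],"slide":[0,0,0],"hand":0.07},{"delta_rot":[0,0,0.123],"slide":[0,0,0],"hand":0.07},{"delta_rot":[0,0,0.123],"slide":[0,0,0],"hand":0.07},{"delta_rot":[0,0,0.123],"slide":[0,0,0],"hand":0.07},{"delta_rot":[0,0,0.123],"slide":[0,0,0],"hand":0.07}]}}

```text
time_s: 11.82
eef_pos: [0.5065, 0.3019, 0.2476]
ee_rot: [-180.0, -0.0, 121.0]
ft_force: [-0.1, 0.4, 0.6]
finger_gap: 0.0699
gripper_force: 0.0
```

Request:
{"op": "apply_moves", "data": {"deltas": [{"delta_rot":[0,0,0.123],"slide":[0,0,0],"hand":0.07},{"delta_rot":[0,0,0.123],"slide":[0,0,0],"hand":0.07},{"delta_rot":[0,0,0.123],"slide":[0,0,0],"hand":0.07},{"delta_rot":[0,0,0.123],"slide":[0,0,0],"hand":0.07},{"delta_rot":[0,0,0.123],"slide":[0,0,0],"hand":0.07},{"delta_rot":[0,0,0.123],"slide":[0,0,0],"hand":0.07},{"delta_rot":[0,0,0.123],"slide":[0,0,0],"hand":0.07},{"delta_rot":[0,0,0.123],"slide":[0,0,0],"hand":0.07}]}}

```text
time_s: 12.48
eef_pos: [0.5065, 0.3019, 0.2476]
ee_rot: [-180.0, 0.0, 64.6]
ft_force: [-1.1, 0.4, 0.4]
finger_gap: 0.0701
gripper_force: 0.0
```

Request:
{"op": "apply_moves", "data": {"deltas": [{"delta_rot":[0,0,0.123],"slide":[0,0,0],"hand":0.07},{"delta_rot":[0,0,0.123],"slide":[0,0,0],"hand":0.07},{"delta_rot":[0,0,0.123],"slide":[0,0,0],"hand":0.07},{"delta_rot":[0,0,0.123],"slide":[0,0,0],"hand":0.07},{"delta_rot":[0,0,0.123],"slide":[0,0,0],"hand":0.07},{"delta_rot":[0,0,0.123],"slide":[0,0,0],"hand":0.07},{"delta_rot":[0,0,0.123],"slide":[0,0,0],"hand":0.07},{"delta_rot":[0,0,0.123],"slide":[0,0,0],"hand":0.07}]}}

```text
time_s: 13.15
eef_pos: [0.5065, 0.3019, 0.2476]
ee_rot: [180.0, 0.0, 8.2]
ft_force: [-0.3, -0.0, -0.6]
finger_gap: 0.0702
gripper_force: 0.0
```

```bash
python3 - <<'E'
from w import *
s=track("");print(s['time_s'],s['eef_pos'],s['ee_rot'],s['joints'],s['ft_force'])
E
```

```text
13.15 [0.50650974 0.30190103 0.24758486] [1.79994882e+02 3.27105846e-02 8.23299400e+00] [2.52857256e+01 9.91345983e+00 6.83215267e+01 4.80084730e-03
 1.01797787e+02 1.07053710e+02] [-0.26348768 -0.02848159 -0.62358337]
```

Request:
{"op": "apply_moves", "data": {"deltas": [{"delta_rot":[0,0,0.112],"slide":[0,0,0],"hand":0.07},{"delta_rot":[0,0,0],"slide":[-0.008,0.02,0],"hand":0.07},{"delta_rot":[0,0,0],"slide":[-0.008,0.036,0],"hand":0.07},{"delta_rot":[0,0,0],"slide":[-0.008,0.036,0],"hand":0.07},{"delta_rot":[0,0,0],"slide":[-0.008,0.036,0],"hand":0.07},{"delta_rot":[0,0,0],"slide":[-0.008,0.036,0],"hand":0.07},{"delta_rot":[0,0,0],"slide":[-0.008,0.036,0],"hand":0.07},{"delta_rot":[0,0,0],"slide":[-0.008,0.036,0],"hand":0.07}]}}

```text
time_s: 13.82
eef_pos: [0.4588, 0.0625, 0.2478]
ee_rot: [180.0, -0.0, 2.2]
ft_force: [0.6, 0.8, -0.5]
finger_gap: 0.0701
gripper_force: 0.0
```

Request:
{"op": "apply_moves", "data": {"deltas": [{"delta_rot":[0,0,0],"slide":[-0.008,0.036,0],"hand":0.07},{"delta_rot":[0,0,0],"slide":[-0.008,0.036,0],"hand":0.07},{"delta_rot":[0,0,0],"slide":[-0.008,0.036,0],"hand":0.07},{"delta_rot":[0,0,0],"slide":[-0.008,0.036,0],"hand":0.07},{"delta_rot":[0,0,0],"slide":[-0.008,0.036,0],"hand":0.07},{"delta_rot":[0,0,0],"slide":[-0.008,0.036,0],"hand":0.07},{"delta_rot":[0,0,0],"slide":[-0.008,0.036,0],"hand":0.07},{"delta_rot":[0,0,0],"slide":[-0.008,0.036,0],"hand":0.07}]}}

```text
time_s: 14.48
eef_pos: [0.4057, -0.2279, 0.2479]
ee_rot: [-180.0, -0.0, 2.2]
ft_force: [0.5, 0.7, 0.0]
finger_gap: 0.0697
gripper_force: 0.0
```

Request:
{"op": "apply_moves", "data": {"deltas": [{"delta_rot":[0,0,0],"slide":[-0.008,0.036,0],"hand":0.07},{"delta_rot":[0,0,0],"slide":[-0.008,0.018,0],"hand":0.07},{"delta_rot":[0,0.112,0],"slide":[0,0,0],"hand":0.07},{"delta_rot":[0,0.112,0],"slide":[0,0,0],"hand":0.07},{"delta_rot":[0,0.112,0],"slide":[0,0,0],"hand":0.07},{"delta_rot":[0,0,0],"slide":[0,0,0],"hand":0.07},{"delta_rot":[0,0,0],"slide":[0,0,0],"hand":0.07}]}}

```text
time_s: 15.07
eef_pos: [0.391, -0.2811, 0.2474]
ee_rot: [-180.0, -19.1, 2.0]
ft_force: [0.4, -1.0, 0.4]
finger_gap: 0.0702
gripper_force: 0.0
```

```bash
python3 - <<'E'
from w import *
s=track("");print(s['time_s'],s['eef_pos'],s['ee_rot'],s['joints'],s['ft_force'])
E
```

```text
15.0667 [ 0.3910475  -0.28105411  0.24736102] [-179.9546111   -19.14014973    1.96275656] [-54.12541141 -15.07818984  94.53285692  15.81629779  89.63918406
  35.32336312] [ 0.40639348 -1.04826218  0.38159624]
```

Request:
{"op": "apply_moves", "data": {"deltas": [{"delta_rot":[0,0.112,0],"slide":[0,0.009,0],"hand":0.07},{"delta_rot":[0,0.112,0],"slide":[0,0.009,0],"hand":0.07},{"delta_rot":[0,0.112,0],"slide":[0,0.009,0],"hand":0.07},{"delta_rot":[0,0.115,0],"slide":[0,0.008,0],"hand":0.07},{"delta_rot":[0,0,0],"slide":[0,0,0],"hand":0.07},{"delta_rot":[0,0,0],"slide":[0,0,0],"hand":0.07}]}}

```text
time_s: 15.57
eef_pos: [0.3934, -0.3161, 0.2469]
ee_rot: [-179.7, -44.9, 1.9]
ft_force: [0.1, 0.4, -0.1]
finger_gap: 0.0697
gripper_force: 0.0
```

```bash
python3 - <<'E'
from w import *
np.set_printoptions(precision=4,suppress=True)
m=snap("w5");track("");s=ctrl.get_image("scene")[:,:,::-1];cv2.imwrite("pics/s5.png",s)
q=ctrl.get_state();print(q['time_s'],q['eef_pos'],q['ee_rot'],q['joints'])
print("pred: tip..top handle",proj(m,[[.4534,-.3158,.062],[.4534,-.3158,.131],[.4534,-.3158,.175],[.4534,-.3158,.219]]))
E
```

```text
15.5667 [ 0.3934 -0.3161  0.2469] [-179.7209  -44.9079    1.9032] [-74.9835 -19.621  107.292   43.9663  82.7319  10.9979]
15.6667 [ 0.3949 -0.3158  0.2494] [179.8908 -45.0155   2.3839] [-74.7979 -19.6839 107.1039  44.0157  82.7155  10.9556]
pred: tip..top handle [[283.0216 266.3893]
 [283.1891 243.1379]
 [283.3314 223.1431]
 [283.5155 196.9282]]
```

```bash
python3 - <<'E'
import cv2,numpy as np
W=cv2.imread("pics/w5.png");s=cv2.imread("pics/s5.png")
a=cv2.resize(W[130:330,203:363],(480,600),interpolation=cv2.INTER_CUBIC)
b=cv2.resize(s[300:410,160:280],(320,293),interpolation=cv2.INTER_CUBIC)
c=cv2.resize(s[110:225,295:420],(320,294),interpolation=cv2.INTER_CUBIC)
o=np.zeros((600,800,3),np.uint8);o[:,:480]=a;o[:293,480:]=b;o[300:594,480:]=c
cv2.imwrite("pics/mo5.png",o)
E
```

```text
(no output)
```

View pics/mo5.png

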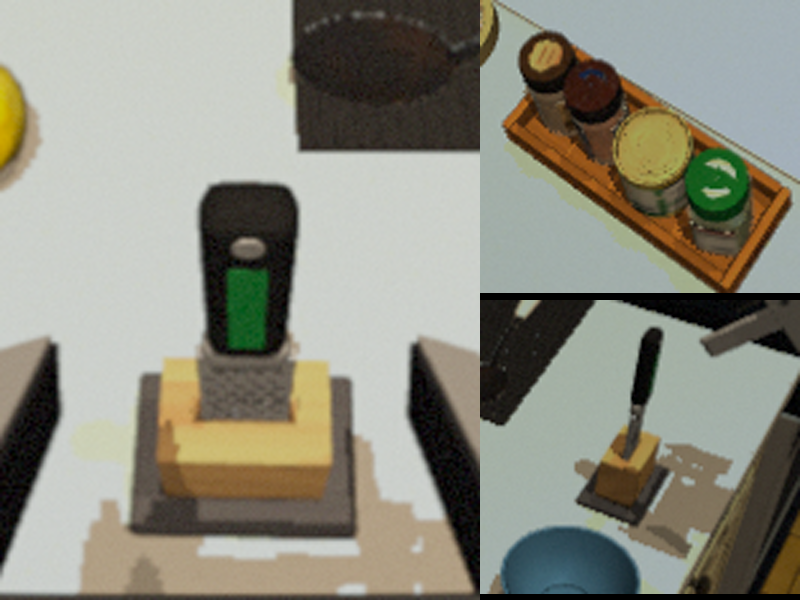

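The mosaic shows tin and loose jar standing in the tray between the two jars. In the wrist part the zester stands with its toothed face towards the robot: handle top at (250,190), handle foot at (248,352), blade into the block at (248,418), finger inner edges at x=60 and 408.

```bash
python3 - <<'E'
from w import *
np.set_printoptions(precision=4,suppress=True)
m=load("w5");w=lambda x,y:((x+.5)/3+203-.5,(y+.5)/3+130-.5)
def atx(p,x):
    o,d=ray(m,p);return o+d*(x-o[0])/d[0]
for n,p,z in [("handle top back edge",w(250,186),.219),("handle foot front",w(248,353),.131),("blade@slot",w(248,420),.062),("blk nl",w(158,462),.062),("blk nr",w(331,465),.062),("blk fl",w(162,360),.062),("blk fr",w(331,363),.062),("pl nl",w(131,531),.008),("pl nr",w(355,537),.008)]:
    print(n,atz(m,p,z))
print("handle L/R at foot",atx(w(208,345),.447),atx(w(290,345),.447),"top",atx(w(201,210),.447),atx(w(299,210),.447))
# handle with scene: green label? handle top
c=lambda x,y:((x-480)/2.56+295-.5,(y-300)/2.556+110-.5)
print("tri top",tri([(S,c(652,330)),(m,w(250,190))]),"foot",tri([(S,c(638,403)),(m,w(248,350))]))
print(ctrl.get_state()['eef_pos'],ctrl.get_state()['ee_rot'])
E
```

```text
handle top back edge [ 0.4583 -0.3176  0.219 ]
handle foot front [ 0.4489 -0.3181  0.131 ]
blade@slot [ 0.4494 -0.3187  0.062 ]
blk nl [ 0.431  -0.2841  0.062 ]
blk nr [ 0.4322 -0.3516  0.062 ]
blk fl [ 0.4739 -0.2826  0.062 ]
blk fr [ 0.475 -0.352  0.062]
pl nl [ 0.4159 -0.2695  0.008 ]
pl nr [ 0.4168 -0.3664  0.008 ]
handle L/R at foot [ 0.447  -0.3051  0.141 ] [ 0.447  -0.3316  0.1431] top [ 0.447  -0.3056  0.2248] [ 0.447  -0.3299  0.2262]
tri top (array([ 0.4564, -0.3176,  0.2193]), [np.float64(0.0003726608712536283), np.float64(0.0003726608712535218)]) foot (array([ 0.4547, -0.3182,  0.1241]), [np.float64(0.0016361835911010436), np.float64(0.0016361835911010134)])
[ 0.3949 -0.3158  0.2494] [179.8908 -45.0155   2.3839]
```

Request:
{"op": "apply_moves", "data": {"deltas": [{"delta_rot":[0,0,0],"slide":[-0.01,0.0045,0],"hand":0.07},{"delta_rot":[0,0,0],"slide":[0,0,0.03],"hand":0.07},{"delta_rot":[0,0,0],"slide":[0,0,0.03],"hand":0.07},{"delta_rot":[0,0,0],"slide":[0,0,0.03],"hand":0.07},{"delta_rot":[0,0,0],"slide":[0,0,0.022],"hand":0.06},{"delta_rot":[0,0,0],"slide":[0,0,0],"hand":0.05},{"delta_rot":[0,0,0],"slide":[0,0,0],"hand":0.045},{"delta_rot":[0,0,0],"slide":[0,0,0],"hand":0.04}], "force": 6}}

```text
time_s: 16.33
eef_pos: [0.4674, -0.3174, 0.164]
ee_rot: [179.8, -45.1, 2.5]
ft_force: [-0.1, 0.6, 1.0]
finger_gap: 0.0466
gripper_force: 0.0
```

Request:
{"op": "apply_moves", "data": {"deltas": [{"delta_rot":[0,0,0],"slide":[0,0,0],"hand":0.036},{"delta_rot":[0,0,0],"slide":[0,0,0],"hand":0.033},{"delta_rot":[0,0,0],"slide":[0,0,0],"hand":0.03},{"delta_rot":[0,0,0],"slide":[0,0,0],"hand":0.027},{"delta_rot":[0,0,0],"slide":[0,0,0],"hand":0.022},{"delta_rot":[0,0,0],"slide":[0,0,0],"hand":0.022}]}}

```text
time_s: 16.83
eef_pos: [0.4662, -0.318, 0.1625]
ee_rot: [180.0, -45.2, 2.2]
ft_force: [0.7, 0.4, 1.6]
finger_gap: 0.0272
gripper_force: 6.0
```

Request:
{"op": "apply_moves", "data": {"deltas": [{"delta_rot":[0,0,0],"slide":[0,0,0],"hand":0.015},{"delta_rot":[0,0,0],"slide":[0,0,0],"hand":0.015},{"delta_rot":[0,0,0],"slide":[0,0,0],"hand":0.015},{"delta_rot":[0,0,0],"slide":[0.0071,0,-0.007],"hand":0.015},{"delta_rot":[0,0,0],"slide":[0.0071,0,-0.007],"hand":0.015}], "force": 50}}

```text
time_s: 17.25
eef_pos: [0.4657, -0.3169, 0.1805]
ee_rot: [-179.8, -45.0, 2.0]
ft_force: [-0.5, -0.4, -0.7]
finger_gap: 0.0266
gripper_force: 50.0
```

Request:
{"op": "apply_moves", "data": {"deltas": [{"delta_rot":[0,0,0],"slide":[0.0071,0,-0.007],"hand":0.015},{"delta_rot":[0,0,0],"slide":[0.0106,0,-0.0106],"hand":0.015},{"delta_rot":[0,0,0],"slide":[0.0106,0,-0.0106],"hand":0.015},{"delta_rot":[0,0,0],"slide":[0.0106,0,-0.0106],"hand":0.015},{"delta_rot":[0,0,0],"slide":[0.0106,0,-0.0106],"hand":0.015},{"delta_rot":[0,0,0],"slide":[0.0106,0,-0.0106],"hand":0.015},{"delta_rot":[0,0,0],"slide":[0,0,0],"hand":0.015},{"delta_rot":[0,0,0],"slide":[0,0,0],"hand":0.015}]}}

```text
time_s: 17.92
eef_pos: [0.4664, -0.318, 0.2685]
ee_rot: [179.8, -45.1, 2.3]
ft_force: [-0.1, 0.6, -1.4]
finger_gap: 0.0266
gripper_force: 50.0
```

```bash
python3 - <<'E'
from w import *
np.set_printoptions(precision=4,suppress=True)
q=track("");print(q['time_s'],q['eef_pos'],q['ee_rot'],q['joints'],q['ft_force'],q['finger_gap'])
# zester pose in tool: at grasp
Rg=rot([180,-45.2,2.2]);pg=np.array([.4662,-.318,.1625])
Rz=rot([0,0,1.7]);tip=np.array([.453,-.318,.016])
rel=Rg.inv().apply(tip-pg);Rr=Rg.inv()*Rz
Rn=rot(q['ee_rot']);print("tip now",q['eef_pos']+Rn.apply(rel),"zaxis",(Rn*Rr).apply([0,0,1]))
# final
for th in (45,):
    Rf=rot([0,0,1.7])*R.from_euler('y',th,degrees=True);Rt=Rf*Rr.inv();t=np.array([.4328,-.1185,.096])-Rt.apply(rel)
    print("final TCP",t,Rt.as_euler('xyz',degrees=True))
    print("slides now->final in current tool axes",Rn.inv().apply(t-q['eef_pos']))
E
```

```text
17.9167 [ 0.4664 -0.318   0.2685] [179.7631 -45.1467   2.3399] [-64.5759 -15.0082 101.5654  42.061   76.1787  19.1539] [-0.0873  0.6471 -1.4463] 0.02657715735736977
tip now [ 0.4531 -0.3185  0.122 ] zaxis [0.0008 0.0029 1.    ]
final TCP [ 0.5457 -0.1155  0.1903] [-179.6464   -0.2011    2.0523]
slides now->final in current tool axes [ 0.0062 -0.1996  0.1164]
```

Request:
{"op": "apply_moves", "data": {"deltas": [{"delta_rot":[0,0,0],"slide":[0,-0.02,0],"hand":0.015},{"delta_rot":[0,0,0],"slide":[0,-0.032,0],"hand":0.015},{"delta_rot":[0,0,0],"slide":[0,-0.032,0],"hand":0.015},{"delta_rot":[0,0,0],"slide":[0,-0.032,0],"hand":0.015},{"delta_rot":[0,0,0],"slide":[0,-0.032,0],"hand":0.015},{"delta_rot":[0,0,0],"slide":[0,-0.032,0],"hand":0.015},{"delta_rot":[0,0,0],"slide":[0,-0.02,0],"hand":0.015},{"delta_rot":[0,-0.06,0],"slide":[0,0,0],"hand":0.015}]}}

```text
time_s: 18.58
eef_pos: [0.4558, -0.113, 0.2619]
ee_rot: [-179.6, -41.3, 2.1]
ft_force: [-0.4, -0.6, -2.0]
finger_gap: 0.0268
gripper_force: 50.0
```

Request:
{"op": "apply_moves", "data": {"deltas": [{"delta_rot":[0,-0.1,0],"slide":[0,0,0],"hand":0.015},{"delta_rot":[0,-0.1,0],"slide":[0,0,0],"hand":0.015},{"delta_rot":[0,-0.1,0],"slide":[0,0,0],"hand":0.015},{"delta_rot":[0,-0.1,0],"slide":[0,0,0],"hand":0.015},{"delta_rot":[0,-0.1,0],"slide":[0,0,0],"hand":0.015},{"delta_rot":[0,-0.1,0],"slide":[0,0,0],"hand":0.015},{"delta_rot":[0,-0.1,0],"slide":[0,0,0],"hand":0.015},{"delta_rot":[0,-0.025,0],"slide":[0,0,0],"hand":0.015}]}}

```text
time_s: 19.25
eef_pos: [0.4603, -0.1171, 0.2644]
ee_rot: [-179.9, 0.2, 2.3]
ft_force: [-0.2, -0.1, -1.5]
finger_gap: 0.0263
gripper_force: 50.0
```

Request:
{"op": "apply_moves", "data": {"deltas": [{"delta_rot":[0,0,0],"slide":[0.02,0,0.01],"hand":0.015},{"delta_rot":[0,0,0],"slide":[0.02,0,0.01],"hand":0.015},{"delta_rot":[0,0,0],"slide":[0.02,0,0.01],"hand":0.015},{"delta_rot":[0,0,0],"slide":[0.015,0,0.01],"hand":0.015},{"delta_rot":[0,0,0],"slide":[0,0,0],"hand":0.015},{"delta_rot":[0,0,0],"slide":[0,0,0],"hand":0.015}]}}

```text
time_s: 19.75
eef_pos: [0.5327, -0.1146, 0.225]
ee_rot: [-179.9, 0.1, 2.2]
ft_force: [-0.8, 0.1, -0.8]
finger_gap: 0.0266
gripper_force: 50.0
```

```bash
cat > z.py <<'E'
from w import *
np.set_printoptions(precision=4,suppress=True)
q=ctrl.get_state();print(q['time_s'],q['eef_pos'],q['ee_rot'],q['joints'],q['ft_force'],q['finger_gap'])
Rg=rot([180,-45.2,2.2]);pg=np.array([.4662,-.318,.1625])
Rz=rot([0,0,1.7]);tip=np.array([.453,-.318,.016])
rel=Rg.inv().apply(tip-pg);Rr=Rg.inv()*Rz
Rn=rot(q['ee_rot']);tp=q['eef_pos']+Rn.apply(rel);Zr=Rn*Rr
print("tip now",tp,"zaxis",Zr.apply([0,0,1]))
E
python3 z.py; python3 - <<'E'
from w import *
snap("w6")
for n in("scene","top"): cv2.imwrite(f"pics/{n}6.png",ctrl.get_image(n)[:,:,::-1])
E
```

```text
19.75 [ 0.5327 -0.1146  0.225 ] [-179.8997    0.0849    2.1748] [-18.1457   4.2578  77.1315   0.0653  98.7251  69.6894] [-0.7849  0.1278 -0.832 ] 0.02661775906250145
tip now [ 0.4194 -0.1182  0.1313] zaxis [0.7101 0.0257 0.7036]
19.75 [ 0.5326799  -0.11459922  0.22499145] [-1.79899722e+02  8.49427918e-02  2.17478644e+00] [-1.81457003e+01  4.25783485e+00  7.71315039e+01  6.52950732e-02
  9.87251358e+01  6.96894280e+01]
```

Request:
{"op": "apply_moves", "data": {"deltas": [{"delta_rot":[0,0,0],"slide":[0.007,0.001,0.01],"hand":0.015},{"delta_rot":[0,0,0],"slide":[0.0075,0.001,0.014],"hand":0.015},{"delta_rot":[0,0,0],"slide":[0,0,0.009],"hand":0.015},{"delta_rot":[0,0,0],"slide":[0,0,0],"hand":0.015},{"delta_rot":[0,0,0],"slide":[0,0,0],"hand":0.015},{"delta_rot":[0,0,0],"slide":[0,0,0],"hand":0.015}]}}

```text
time_s: 20.4
eef_pos: [0.5483, -0.1163, 0.194]
ee_rot: [-180.0, -0.1, 2.2]
ft_force: [0.2, 0.1, -0.5]
finger_gap: 0.0268
gripper_force: 50.0
```

```bash
python3 z.py; python3 - <<'E'
from w import *
snap("w7")
I={n:ctrl.get_image(n)[:,:,::-1] for n in("scene","top")}
W=cv2.imread("pics/w7.png")
P=[[.434,-.119,.055],[.434,-.119,.097]]
for M in(S,T,load("w7")): print(proj(M,P).round(0))
rs=lambda a,w,h:cv2.resize(a,(w,h),interpolation=cv2.INTER_CUBIC)
o=np.zeros((600,800,3),np.uint8)
o[:300,:400]=rs(I['scene'][140:260,260:420],400,300);o[:300,400:]=rs(I['top'][165:285,235:395],400,300)
o[300:,:400]=rs(W,400,300);o[300:,400:]=rs(I['scene'][225:415,130:383],400,300)
cv2.imwrite("pics/mo7.png",o)
E
```

```text
20.4 [ 0.5483 -0.1163  0.194 ] [-179.9965   -0.1152    2.166 ] [-17.7987   6.3929  78.3159   0.0428  95.184   70.0392] [ 0.2241  0.0617 -0.5332] 0.026830578240902705
tip now [ 0.4353 -0.1201  0.0999] zaxis [0.7076 0.0267 0.7061]
20.4 [ 0.54829841 -0.11630609  0.19399265] [-1.79996500e+02 -1.15212984e-01  2.16602233e+00] [-1.77986718e+01  6.39294893e+00  7.83159064e+01  4.28035148e-02
  9.51840493e+01  7.00392097e+01]
[[330. 218.]
 [331. 207.]]
[[315. 251.]
 [316. 249.]]
[[279. 301.]
 [279. 323.]]
```

View pics/mo7.png

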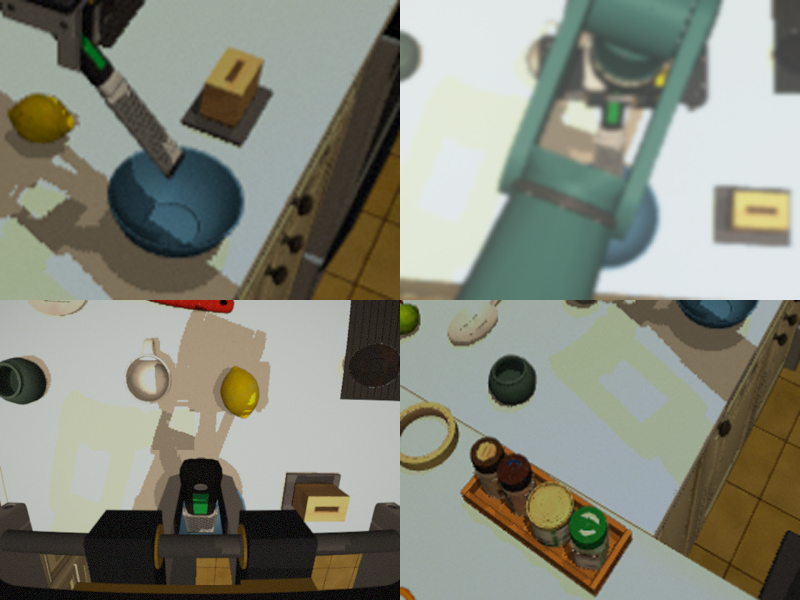

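The mosaic shows the blade's tip at (173,168) over the bowl centre (about (175,200) for the rim, lower down), with the toothed side up. The stand is empty and all four containers stand in the tray. The tip pixel matches the predicted point over the bowl's middle, about 4 cm above the rim, so I'm handing in.

```bash
python3 -c "
from rig import ctrl
print(ctrl.hand_in())"
```

```text
the job is handed in; nothing more can be done
None
```

I handed the job in at about 20 s of the 61 s: the tin and spice jar stand in the tray's gap, and the zester is held still at about 45°, teeth up, tip about 4 cm above the rim over the middle of the bowl; the hand-in returned no verdict.

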